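# Dock a circuit board under the probe head and lock it with the cam

### The arm

A 6-joint arm with a two-finger parallel gripper is mounted at the origin on a cart in front of the work surface, level with it; the furniture and walls round the work are solid. World frame = base frame: x ahead of the robot, y to its left, z up, the work surface at z = 0. Lengths are in m, angles in degrees, forces in N, time in s.
With the tool pointing down it reaches from about 0.35 to 1 m from the base axis. Payload 7.1 kg.
Tool frame: the origin (TCP) lies midway between the tips of the shut fingers; the grasp point (between the pads) lies 19 mm behind it; z points along the fingers, y is the line along which they close (so a half turn about z gives the same grasp; the last joint's range is limited). The gripper opens to 85 mm and grips with 20 to 120 N. Pads are 22 mm wide; open, the fingers measure 114 mm over their backs; the gripper's body (76 mm by 85 mm) begins 54 mm behind the grasp point. The pads swing forward as they close: fully open they stand 13 mm farther back than shut.
Start: joints at [-70.417, 24.242, 93.386, -0, 62.372, -1.089], TCP at [0.221, -0.585, 0.231] pointing down, gripper open.
Joint ranges: [-172.04, 172.04], [-51.8, 120.97], [4.93, 147.93], [-75.15, 255.16], [6.16, 154.13], [-145.62, 145.62]. Speed limits (degrees/s): [136.94, 136.94, 172.46, 180, 180, 180].

### API

Orientations are given as a 3x3 rotation matrix whose columns are the frame's x, y, z axes.
In Python, from plant import sensors, grab_frame, camera_model, r gives the robot as it stands.
- The arm moves only by the shell command python3 -m jog 'ROWS' [FORCE]. ROWS is JSON, a list that holds one entry, the list of rows, each a list of 7 numbers: the shift along the tool's x, y, z in m, then the turn, a rotation vector about the tool's x, y, z in degrees, then the opening, from -1 (shut) to 1 (fully open). A call has 1 to 8 rows; each row shifts and turns the commanded pose from where the row before left it, along the tool's axes as they then stand; what a row does not reach is not made up. A row lasts 1/10 s, in which the tool goes at most 50 mm and 8.59 degrees, less where a joint would pass 70% of its speed; a pose out of reach is approached as far as the arm can. A call is refused whole if a number of a shift passes 0.05 or a number of a turn 8.59, either way. A call with a gripper value outside its range is refused whole. The fingers move at their own pace and stop on an object; FORCE is the grip in N (left out, the last holds). Time passes only in rows, so rows that do not move let the fingers close. It gives the time, the measured TCP pose, the force, the opening and the grip force at its end, in the units of the state.
- sensors.sense(): the state, without advancing time (a new reading comes with each control period).
- grab_frame(name): name is "scene" or "top" or "wrist"; returns the picture (480x640x3 uint8, red, green, blue); there is no depth.
- camera_model(name): a dict with "camera_matrix" (3x3 intrinsics, pixels), "R" (3x3) and "t" (3): a world point X has camera coordinates R X + t; the wrist camera has in their place "mount" (4x4, takes a point from camera to tool coordinates, whose origin is the TCP and whose axes are the flange's). Camera axes: x right, y down, z forward; pixel columns grow to the right and rows downward; lengths in m; the calibration is good to about 2 mm. A picture is of the moment at which its call begins: read the wrist's pose just before it. camera_model takes no time and is no camera call.
- r.hand_in(): hands the job in; it is judged then, once.
The state is a dict: "t": time; "q": joint angles; "joint_vel": joint speeds; "effort": joint torques, N m; "ee_pos": TCP position; "ee_rot": TCP orientation; "ft_force": force on the tool from outside, world axes, zero at the start; "moment": the same for the moment, N m; "grip_width": opening from 0.0 (shut) to 1.0 (fully open); "gripper_force": force on a finger pad.
Only numpy, scipy, OpenCV 4.12 (cv2) and the standard library are available. Lean on these libraries where they do the work, as an engineer would, in place of code of your own. Each camera call takes 0.05 s, during which the arm holds its last target. There are 200 camera calls.

### The job

Dock the circuit board in the test fixture. Push the cam lever round to its open stop, so that the low flat side of the cam plate faces the carriage's roller and frees it; push the carriage forward by its rear wall until it is fully home under the probe head; then push the lever back round to its locked stop, so that the cam holds the carriage there. Only push, with the fingertips or the outside of the fingers: take nothing between the fingers, do not touch the board, let it stay seated in its nest, and leave the things standing round the fixture alone.

Things in the scene. Friction and masses are not known exactly. Their poses are not given: they have to be found in the camera images.
- fixture: Test fixture, fixed: aluminium base plate 12 mm thick with two rails along x, x -125 to +95, y -72 to +74 mm, and a wing to y +128 (x -70 to +42) that carries the cam. Origin on the bench under the rails' middle line; +x = carriage's forward direction (away from the robot at yaw 0), +y = cam's side, z up. Two lever stop pins on the wing, top 50 mm above the bench.
- probe_head (a point): Top middle of the probe bridge across the rails at the fixture's far end, 90 mm above the bench: crossbar with a black probe block and brass pins; spans x +17 to +75 mm, y -73 to +74 mm of the fixture. Keep clear of it.
- cam (a joint): Angle of cam plate and lever, rad. 0 = locked stop, lever pointing 161.6 deg from the fixture's +x towards +y (back, outward). Grows clockwise seen from above, the knob going round the outer (+y) side, to 2.5 = open stop, lever at 18.4 deg (forward, outward). Starts at 0 to 0.4. Friction 0.1 N m; stays where left.
- cam_axis (a point): Point on the cam's upright pivot axis, 68 mm above the bench, at x -14, y +93.5 mm of the fixture. The steel cam plate round it (radius 34 mm, 26 to 36 mm above the bench) has one flat side, 14 mm from the axis. It bars the carriage's roller from behind or in front unless the flat faces the carriage (joint above about 2.3). Closing it draws a carriage 1 or 2 mm short fully home.
- cam_knob (a point): Point on the centre line of the upright black knob on the lever's end, 68 mm above the bench, 75 mm from cam_axis. The knob is 18 mm thick and stands from 50 to 85 mm above the bench; the lever bar under it, 13 mm wide, has its top at 48 mm. Turns with the lever.
- carriage (a joint): Travel of the carriage along the fixture's +x, m. 0 = load position (start), 0.065 = fully home against its stop. Friction about 2.5 N; it stays where it is left. With the cam locked it moves only about 3 mm.
- push_face (a point): Middle of the rear (-x) face of the carriage's black rear wall, 44 mm above the bench; push here towards the fixture's +x. The face is upright, 100 mm wide (along y) and reaches from 24 to 58 mm above the bench; the wall is 14 mm thick, the board lies close in front of it. Axes as the fixture's; moves with the carriage.
- nest (a point): Middle of the nest floor on the carriage, 34 mm above the bench, 55 mm ahead of push_face; the board's place. Axes as the fixture's; moves with the carriage.
- board: Loose green circuit board, 74 x 73 x 17 mm, lying solder side up in the carriage's nest between low black fences; origin at the centre of its underside. It rides along; not to be touched.
- alcohol_bottle: White needle bottle, 35 mm thick, 104 mm tall, standing ahead of the open lever, outside the wing; origin at the centre of its underside. Bystander.
- spool: Spool of solder, 60 mm across, 44 mm tall, standing close to the right of the fixture; origin at the centre of its underside. Bystander.
- cutters: Side cutters with blue grips lying flat left of the cam lever, 46 x 118 x 12 mm; origin at the centre of their underside. Bystander.

How it is judged (in metres and radians):
On the way, in this order (a step that is already met when the one before it is completed fails the run):
1. the cam is turned to its low point (open stop) while the carriage is still at the load position (value of joint cam above 2.3 rad and value of joint carriage below 0.012 m), for 0.1 s.
2. the carriage is pushed home (to within 5 mm) with the cam open (value of joint carriage above 0.06 m and value of joint cam above 1.9 rad), for 0.1 s.
At the end, for the whole second after the job is handed in: The carriage is within 2 mm of home, the cam lever within 0.3 rad of its locked stop, and the board lies level and at rest in its nest (within 9 mm of the nest's middle, not raised) (value of joint carriage above 0.063 m and value of joint cam below 0.3 rad and linear speed of board below 0.01 m/s and horizontal distance between board and nest below 0.009 m and z of board in the frame of nest below 0.004 m and angle between board's own z axis and vertical below 0.12 rad); the robot touches nothing.
It fails at once if the robot touched the board (contact force between any of the arm, the fingers and board above 0.5 N).
It fails at once if the board came out of its nest (z of board in the frame of nest above 0.008 m or horizontal distance between board and nest above 0.015 m).
It fails at once if the lever's knob was taken between the fingers (horizontal distance between the grasp point and cam_knob below 0.008 m and height (world z) of the grasp point below 0.085 m and contact force between the fingers and cam above 0.5 N).
It fails at once if the carriage's wall was taken between the fingers (x of the grasp point in the frame of push_face between 0.001 and 0.016 m and z of the grasp point in the frame of push_face below 0.014 m and contact force between the fingers and carriage above 0.5 N).
It fails at once if one of the things round the fixture (bottle, spool, cutters) was moved by more than 15 mm (distance of any of alcohol_bottle, spool, cutters from where it was at the start of the episode above 0.015 m).
It also fails if it takes over 67 s, if anything falls off the work surface, if the arm or the gripper's body presses on something with over 40 N, if the wrist force passes 120 N, or if a joint passes its speed limit or range.

## Working session

There is one attempt and no reset: what is moved stays moved. The work goes in short steps, Python scripts to look and compute and a shell command to move; the robot and the scene stay as the last step left them, time stands still between calls to the robot, and variables do not carry over. Pictures are saved under pics/ and viewed, at most 10 in all, crops included, and the job is handed in when it is done.

```bash
mkdir -p pics; ls; python3 - <<'E'
from plant import sensors, grab_frame, camera_model, r
import cv2
s=sensors.sense();print(s['t'],s['ee_pos'],s['ee_rot'],s['grip_width'])
for n in("top","scene"):
    im=grab_frame(n);cv2.imwrite(f'pics/{n}0.png',im[:,:,::-1]);m=camera_model(n);print(n,m)
E
```

```text
pics
0.0 [ 0.22045291 -0.58420681  0.2305213 ] [[ 9.35633860e-01  3.52971647e-01 -5.44783784e-04]
 [ 3.52972067e-01 -9.35632642e-01  1.50975678e-03]
 [ 2.31838459e-05 -1.60487302e-03 -9.99998712e-01]] 1.0028025438419879
top {'camera_matrix': array([[549.26851416,   0.        , 318.21423521],
       [  0.        , 549.26851416, 237.71112146],
       [  0.        ,   0.        ,   1.        ]]), 'R': array([[-0.00407737, -0.99997916, -0.00500537],
       [-0.99415803,  0.0045934 , -0.10783649],
       [ 0.10785723,  0.00453644, -0.99415604]]), 't': array([0.14314829, 0.56790581, 0.91146942])}
scene {'camera_matrix': array([[442.66252191,   0.        , 314.62023193],
       [  0.        , 442.66252191, 242.09397949],
       [  0.        ,   0.        ,   1.        ]]), 'R': array([[ 0.91287582, -0.40816481, -0.00769603],
       [-0.18738609, -0.40219848, -0.89617121],
       [ 0.36269022,  0.81953515, -0.44364168]]), 't': array([-0.45598639,  0.2574398 ,  0.5431844 ])}
```

View pics/top0.png

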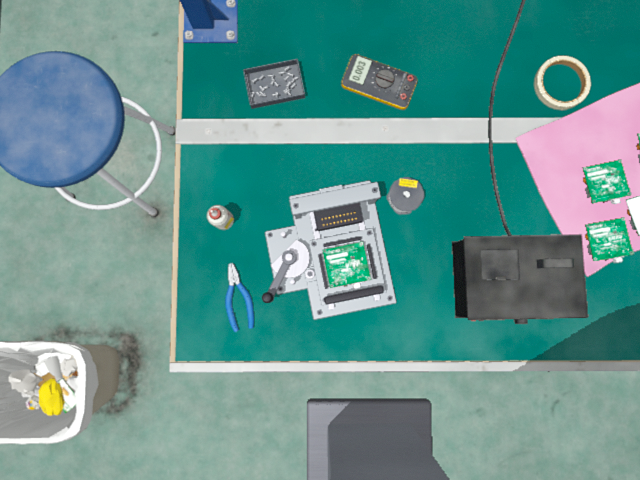

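View pics/scene0.png

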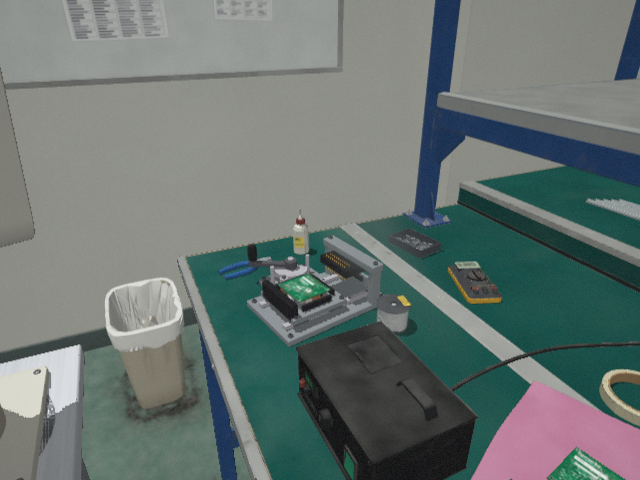

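The top view shows the fixture yawed roughly 10° left. The rear wall is near (355,297), the cam axis near (290,257), the knob near (268,297), the bottle at (219,216), the spool at (406,195) and the cutters at (240,300). I'll enlarge this area.

```bash
python3 - <<'E'
import cv2
im=cv2.imread('pics/top0.png')[172:328,205:413]
cv2.imwrite('pics/crop0.png',cv2.resize(im,None,fx=3.8,fy=3.8,interpolation=cv2.INTER_CUBIC))
E
```

```text
(no output)
```

View pics/crop0.png

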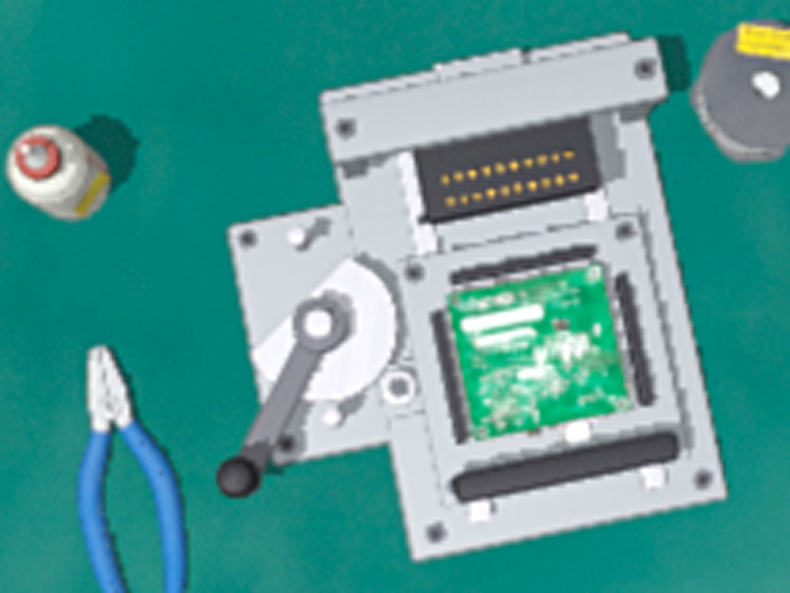

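The enlarged crop shows:
- base rear corners at (413,560) and (726,495)
- wing front-left corner at (230,228)
- wall top ends at (455,487) and (678,445)
- knob top at (238,476)
- pivot at (318,322)

Next I'll fit the fixture frame from these points.

```bash
cat > h.py <<'E'
import numpy as np
from plant import camera_model
def cast(px,z,name="top"):
    m=camera_model(name);K,R,t=m['camera_matrix'],m['R'],m['t']
    c=-R.T@t; d=R.T@np.linalg.solve(K,[px[0],px[1],1.]); return (c+d*(z-c[2])/d[2])[:2]
def proj(P,name="top"):
    m=camera_model(name);p=m['camera_matrix']@(m['R']@np.array(P)+m['t']);return p[:2]/p[2]
def rigid(A,B):
    A=np.array(A);B=np.array(B);a=A-A.mean(0);b=B-B.mean(0)
    y=np.arctan2((a[:,0]*b[:,1]-a[:,1]*b[:,0]).sum(),(a*b).sum())
    R=np.array([[np.cos(y),-np.sin(y)],[np.sin(y),np.cos(y)]]);return y,R,B.mean(0)-R@A.mean(0)
E
python3 - <<'E'
from h import *
f=lambda u,v:(205+u/3.8,172+v/3.8)
pts=[((413,560),12,(-.125,.074)),((726,495),12,(-.125,-.072)),((230,228),12,(.042,.128))]
B=[cast(f(*p),z) for p,z,_ in pts];A=[a for *_,a in pts]
y,R,t=rigid(A,B);print(np.degrees(y),t,np.array(B)-(np.array(A)@R.T+t))
T=lambda p:R@np.array(p)+t
inv=lambda w:R.T@(w-t)
print('cam',T((-.014,.0935)),'seen fix z55',inv(cast(f(318,322),.055)))
k=cast(f(238,476),.085);kf=inv(k);d=kf-[-.014,.0935]
print('knob',k,kf,np.hypot(*d),np.degrees(np.arctan2(d[1],d[0])))
for p in((455,487),(678,445),):print('wall',cast(f(*p),.058),inv(cast(f(*p),.058)))
for n,p,z in(('bridge r',(667,92),.09),('bridge l',(335,160),.09),('spool',(765,85),.044),('bottle',(38,155),.104),('bottlebase',(70,195),0.0),('cutter tip',(97,350),.01),('cutter R',(150,480),.01),('cutter edge',(182,560),.01)):
  w=cast(f(*p),z);print(n,w,inv(w))
print(proj([*T((-.014,.0935)),.055]))
E
```

```text
-168.76727716315736 [0.13122859 0.24305046] [[ 0.63443335 -0.2054846 ]
 [ 0.33170452  1.29443126]
 [-0.96613786 -1.08894666]]
cam [0.1631737  0.15406866] seen fix z55 [-0.3849633   0.13063558]
knob [0.46725452 0.22171209] [-0.32543244  0.08638563] 0.3115136899787786 -178.69136237629584
wall [0.46214505 0.13023838] [-0.30260226  0.17511179]
wall [0.47986158 0.03337932] [-0.3011118  0.2735665]
bridge r [0.62930537 0.03916069] [-0.44881903  0.29700671]
bridge l [0.6006864  0.18074275] [-0.4483277   0.15256197]
spool [ 0.64078105 -0.00994476] [-0.45050941  0.3474069 ]
bottle [0.60127157 0.30447594] [-0.47300422  0.031313  ]
bottlebase [0.59843945 0.30939841] [-0.47118521  0.02593314]
cutter tip [0.5251392  0.29414283] [-0.3963174   0.02661799]
cutter R [0.46563595 0.26914381] [-0.33308432  0.03954723]
cutter edge [0.42942061 0.25420821] [-0.29465334  0.04714217]
[310.77144827 489.06971926]
```

```bash
python3 - <<'E'
from h import *
f=lambda u,v:(205+u/3.8,172+v/3.8)
pts=[((413,560),.012,(-.125,.074)),((726,495),.012,(-.125,-.072)),((230,228),.012,(.042,.128))]
B=[cast(f(*p),z) for p,z,_ in pts];A=[a for *_,a in pts]
y,R,t=rigid(A,B);print(np.degrees(y),t,(np.array(B)-(np.array(A)@R.T+t)).round(4))
T=lambda p:R@np.array(p)+t
inv=lambda w:R.T@(w-t)
print('cam',T((-.014,.0935)),'seen fix z55',inv(cast(f(318,322),.055)))
k=cast(f(238,476),.085);kf=inv(k);d=kf-[-.014,.0935]
print('knob',k,kf,np.hypot(*d),np.degrees(np.arctan2(d[1],d[0])))
for p in((455,487),(678,445),):print('wall',cast(f(*p),.058),inv(cast(f(*p),.058)))
for n,p,z in(('bridge r',(667,92),.09),('bridge l',(335,160),.09),('spool',(765,85),.044),('bottle',(38,155),.104),('bottlebase',(70,195),0.0),('cutter tip',(97,350),.01),('cutter R',(150,480),.01),('cutter edge',(182,560),.01)):
  w=cast(f(*p),z);print(n,w,inv(w))
E
```

```text
11.232722836842637 [0.56577255 0.1006746 ] [[ 0.0003  0.0002]
 [ 0.0006  0.001 ]
 [-0.0009 -0.0013]]
cam [0.53382745 0.18965639] seen fix z55 [-0.01352252  0.09365974]
knob [0.46725452 0.22171209] [-0.07305338  0.13790969] 0.07388857907563287 143.0558773488934
wall [0.46214505 0.13023838] [-0.09588356  0.04918354]
wall [0.47986158 0.03337932] [-0.09737402 -0.04927118]
bridge r [0.62930537 0.03916069] [ 0.05033321 -0.07271139]
bridge l [0.6006864  0.18074275] [0.04984188 0.07173335]
spool [ 0.64078105 -0.00994476] [ 0.05202359 -0.12311158]
bottle [0.60127157 0.30447594] [0.07451839 0.19298232]
bottlebase [0.59843945 0.30939841] [0.07269939 0.19836218]
cutter tip [0.5251392  0.29414283] [-0.00216843  0.19767733]
cutter R [0.46563595 0.26914381] [-0.06540151  0.1847481 ]
cutter edge [0.42942061 0.25420821] [-0.10383248  0.17715316]
```

```bash
cat >> h.py <<'E'
YAW=11.233;F=np.array([.56577,.10067])
def rot(d):c,s=np.cos(np.radians(d)),np.sin(np.radians(d));return np.array([[c,-s],[s,c]])
T=lambda p:rot(YAW)@np.array(p)+F
inv=lambda w:rot(YAW).T@(np.array(w)-F)
AX=np.array([-.014,.0935])
def finger(a,dist,sgn,dr=0):  # sgn -1: push clockwise (opening), +1: closing; dir in fixture deg = a+90*sgn
    u=rot(a)@[1,0];d=rot(a+90*sgn)@[1,0];return AX+(.075+dr)*u-dist*d
def rows(p0,yaw0,p1,yaw1,n):   # identical rows (shift in tool xy, turn about tool z)
    st=(yaw1-yaw0)/n;M=sum(rot(yaw0+k*st) for k in range(n))
    v=np.linalg.solve(M,np.array(p1)-np.array(p0));return np.array([v[0],-v[1]]).round(5),round(-st,3)
def state():
    from plant import sensors
    s=sensors.sense();R=s['ee_rot'];y=np.degrees(np.arctan2(R[1,0],R[0,0]))
    print('t',round(s['t'],2),'p',s['ee_pos'].round(4),'fix',inv(s['ee_pos'][:2]).round(4),'yaw',y.round(2),'tilt',R[2].round(4),'q',s['q'].round(1),'f',s['ft_force'].round(2),'w',round(s['grip_width'],3))
    return s['ee_pos'],y
E
python3 - <<'E'
from h import *
p,y=state();tgt=T(finger(143.06,.034,-1));print(tgt,rows(p[:2],y,tgt,154.3,24))
E
```

```text
t 0.1 p [ 0.2205 -0.5843  0.2306] fix [-0.4721 -0.6046] yaw 20.67 tilt [ 0.     -0.0014 -1.    ] q [-70.4  24.3  93.4   0.   62.4  -1.1] f [ 0.57 -0.19 -0.83] w 1.0
[0.45149951 0.19154951] (array([0.04194, 0.00837]), np.float64(-5.568))
```

```bash
A='[0.0419,0.0084,0,0,0,-5.57,-1]'
python3 -m jog '[[[0,0,-0.03,0,0,0,-1],[0,0,-0.03,0,0,0,-1],[0.0419,0.0084,0,0,0,-5.57,-1],[0.0419,0.0084,0,0,0,-5.57,-1],[0.0419,0.0084,0,0,0,-5.57,-1],[0.0419,0.0084,0,0,0,-5.57,-1],[0.0419,0.0084,0,0,0,-5.57,-1],[0.0419,0.0084,0,0,0,-5.57,-1]]]' 60
python3 -m jog '[[[0.0419,0.0084,0,0,0,-5.57,-1],[0.0419,0.0084,0,0,0,-5.57,-1],[0.0419,0.0084,0,0,0,-5.57,-1],[0.0419,0.0084,0,0,0,-5.57,-1],[0.0419,0.0084,0,0,0,-5.57,-1],[0.0419,0.0084,0,0,0,-5.57,-1],[0.0419,0.0084,0,0,0,-5.57,-1],[0.0419,0.0084,0,0,0,-5.57,-1]]]'
python3 -m jog '[[[0.0419,0.0084,0,0,0,-5.57,-1],[0.0419,0.0084,0,0,0,-5.57,-1],[0.0419,0.0084,0,0,0,-5.57,-1],[0.0419,0.0084,0,0,0,-5.57,-1],[0.0419,0.0084,0,0,0,-5.57,-1],[0.0419,0.0084,0,0,0,-5.57,-1],[0.0419,0.0084,0,0,0,-5.57,-1],[0.0419,0.0084,0,0,0,-5.57,-1]]]'
python3 - <<'E'
from h import *
p,y=state();tgt=T(finger(143.06,.034,-1));print(tgt,rows(p[:2],y,tgt,154.3,4),p[2]-.06)
E
```

```text
t: 0.9
ee_pos: [0.4544, -0.4839, 0.2907]
ee_rot: [[0.583, 0.812, -0.0], [0.812, -0.583, 0.0], [0.0, -0.001, -1.0]]
ft_force: [0.6, -1.2, -0.6]
grip_width: -0.0
gripper_force: 0.0
t: 1.7
ee_pos: [0.6085, -0.188, 0.2908]
ee_rot: [[-0.154, 0.988, -0.001], [0.988, 0.154, 0.0], [0.0, -0.001, -1.0]]
ft_force: [-0.6, -0.2, 0.5]
grip_width: -0.004
gripper_force: 0.0
t: 2.5
ee_pos: [0.5108, 0.1309, 0.291]
ee_rot: [[-0.803, 0.596, -0.0], [0.596, 0.803, 0.0], [0.0, -0.0, -1.0]]
ft_force: [0.5, 0.3, 0.5]
grip_width: -0.001
gripper_force: 0.0
t 2.5 p [0.5108 0.1309 0.291 ] fix [-0.048   0.0404] yaw 143.45 tilt [ 4.e-04 -2.e-04 -1.e+00] q [ 13.1  12.1 102.3   0.   65.6 -40.4] f [0.5  0.27 0.51] w -0.001
[0.45149951 0.19154951] (array([0.02067, 0.00483]), np.float64(-2.713)) 0.23095867746558252
```

```bash
python3 -m jog '[[[0.0419,0.0084,0,0,0,-5.57,-1],[0.0419,0.0084,0,0,0,-5.57,-1],[0,0,0.04,0,0,0,-1],[0,0,0.04,0,0,0,-1],[0,0,0.04,0,0,0,-1],[0,0,0.04,0,0,0,-1],[0,0,0,0,0,0,-1]]]'
python3 - <<'E'
from h import *
from plant import grab_frame
import cv2
p,y=state();tgt=T(finger(143.06,.034,-1));print(tgt,rows(p[:2],y,tgt,154.3,2))
cv2.imwrite('pics/w1.png',cv2.resize(grab_frame('wrist'),(640,480))[:,:,::-1])
E
```

```text
t: 3.2
ee_pos: [0.448, 0.1887, 0.1269]
ee_rot: [[-0.902, 0.433, -0.009], [0.433, 0.902, -0.004], [0.007, -0.007, -1.0]]
ft_force: [-1.0, 0.1, -0.5]
grip_width: -0.0
gripper_force: 0.0
t 3.2 p [0.448  0.1887 0.1269] fix [-0.0983  0.1093] yaw 154.36 tilt [ 0.0069 -0.0075 -0.9999] q [ 21.4  22.2 114.5  -0.   43.9 -42.9] f [-0.98  0.13 -0.5 ] w -0.0
[0.45149951 0.19154951] (array([-0.00095,  0.00201]), np.float64(0.031))
```

View pics/w1.png

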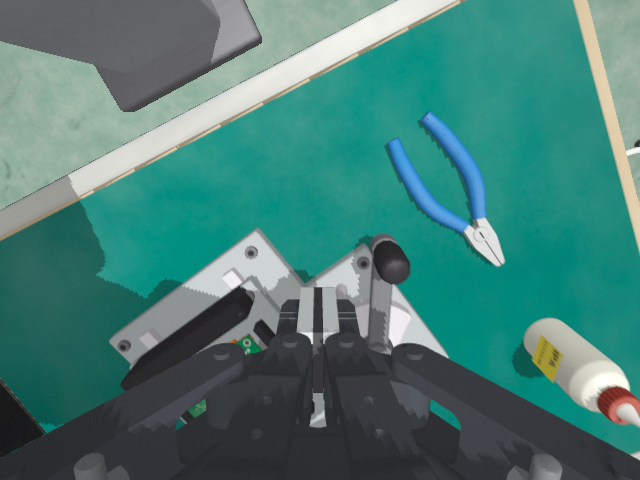

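The wrist view shows the shut fingertips at about (318,300), with the knob at (393,262) on the tool's +y side. The gap between them is clear. Next I descend and start pushing.

```bash
python3 -m jog '[[[0,0,0.035,0,0,0,-1],[0,0,0.034,0,0,0,-1],[0,0,0,0,0,0,-1],[0,0.004,0,0,0,0,-1],[0,0.003,0,0,0,0,-1],[0,0,0,0,0,0,-1]]]'
python3 - <<'E'
from h import *
p,y=state()
for d in(.0145,.02,.0235):print(rows(T(finger(143.06,d,-1)),154.3,T(finger(143.06-120,d,-1)),34.3,30))
print(finger(143.06,.0235,-1))
E
```

```text
t: 3.85
ee_pos: [0.4567, 0.1975, 0.0645]
ee_rot: [[-0.902, 0.433, 0.004], [0.433, 0.902, 0.002], [-0.003, 0.003, -1.0]]
ft_force: [0.1, -0.7, -0.1]
grip_width: -0.002
gripper_force: 0.0
t 3.85 p [0.4567 0.1975 0.0645] fix [-0.0881  0.1163] yaw 154.37 tilt [-0.0029  0.0033 -1.    ] q [ 22.   29.2 114.9   0.   35.6 -42.4] f [ 0.11 -0.67 -0.05] w -0.002
(array([0.00083, 0.00527]), 4.0)
(array([0.00121, 0.00528]), 4.0)
(array([0.00146, 0.00529]), 4.0)
[-0.08806789  0.11979064]
```

```bash
python3 -m jog '[[[0,0.003,0.004,0,0,0,-1],[0.0012,0.0053,0,0,0,4,-1],[0.0012,0.0053,0,0,0,4,-1],[0.0012,0.0053,0,0,0,4,-1],[0.0012,0.0053,0,0,0,4,-1],[0.0012,0.0053,0,0,0,4,-1],[0.0012,0.0053,0,0,0,4,-1]]]'
cat > chk.py <<'E'
from h import *
p,y=state();d=inv(p[:2])-AX;th=y-YAW
print('lever-yaw',th,'radial',(rot(-th)@d),'contact f along tool y',)
E
python3 chk.py
```

```text
t: 4.55
ee_pos: [0.4681, 0.2291, 0.0585]
ee_rot: [[-0.645, 0.764, -0.001], [0.764, 0.645, -0.0], [0.0, -0.001, -1.0]]
ft_force: [-2.0, -1.1, 0.5]
grip_width: 0.0
gripper_force: 0.9
t 4.55 p [0.4681 0.2291 0.0585] fix [-0.0708  0.145 ] yaw 130.19 tilt [ 5.0e-04 -1.2e-03 -1.0e+00] q [ 24.8  31.3 111.8   0.   37.  -15.4] f [-2.02 -1.1   0.53] w 0.0
lever-yaw 118.96048832969495 radial [0.07257876 0.02475384] contact f along tool y
```

```bash
python3 -m jog '[[[0.0012,0.0053,0,0,0,4,-1],[0.0012,0.0053,0,0,0,4,-1],[0.0012,0.0053,0,0,0,4,-1],[0.0012,0.0053,0,0,0,4,-1],[0.0012,0.0053,0,0,0,4,-1],[0.0012,0.0053,0,0,0,4,-1],[0.0012,0.0053,0,0,0,4,-1],[0.0012,0.0053,0,0,0,4,-1]]]'; python3 chk.py
python3 -m jog '[[[0.0012,0.0053,0,0,0,4,-1],[0.0012,0.0053,0,0,0,4,-1],[0.0012,0.0053,0,0,0,4,-1],[0.0012,0.0053,0,0,0,4,-1],[0.0012,0.0053,0,0,0,4,-1],[0.0012,0.0053,0,0,0,4,-1],[0,0,0,0,0,0,-1]]]'; python3 chk.py
python3 - <<'E'
from plant import grab_frame
import cv2
im=grab_frame('top')[172:328,205:413]
cv2.imwrite('pics/t2.png',cv2.resize(im,None,fx=3.8,fy=3.8)[:,:,::-1])
E
```

```text
t: 5.35
ee_pos: [0.5016, 0.2564, 0.0585]
ee_rot: [[-0.143, 0.99, -0.001], [0.99, 0.143, -0.0], [0.0, -0.001, -1.0]]
ft_force: [-1.4, 1.7, -0.2]
grip_width: 0.002
gripper_force: 0.8
t 5.35 p [0.5016 0.2564 0.0585] fix [-0.0326  0.1652] yaw 98.2 tilt [ 0.e+00 -9.e-04 -1.e+00] q [ 25.8  33.6 106.5   0.   39.9  17.6] f [-1.44  1.67 -0.23] w 0.002
lever-yaw 86.9629119840026 radial [0.07062558 0.02233667] contact f along tool y
t: 6.05
ee_pos: [0.5343, 0.2626, 0.0586]
ee_rot: [[0.27, 0.963, 0.001], [0.963, -0.27, 0.0], [0.0, 0.0, -1.0]]
ft_force: [0.4, -0.1, 0.2]
grip_width: 0.0
gripper_force: 0.0
t 6.05 p [0.5343 0.2626 0.0586] fix [0.0007 0.165 ] yaw 74.31 tilt [ 5.e-04  5.e-04 -1.e+00] q [ 25.   35.5 102.3   0.   42.1  40.7] f [ 0.45 -0.15  0.16] w 0.0
lever-yaw 63.08180930416546 radial [0.07035382 0.01928413] contact f along tool y
```

View pics/t2.png

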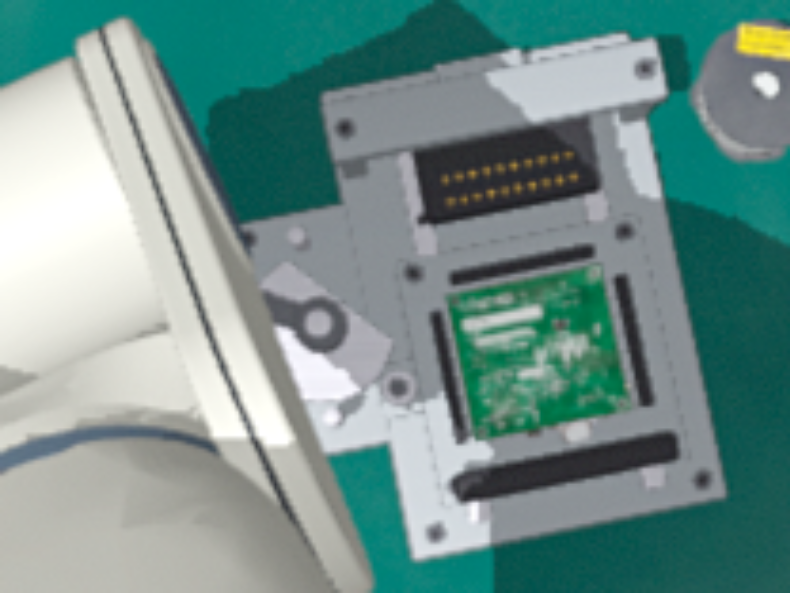

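The top view shows the lever from the pivot (318,322) toward (272,303). That is about 57° in the fixture frame, so it is turning with the finger. The carriage is still at load. I'll carry on to the stop.

```bash
python3 -m jog '[[[0.002,0.0053,0,0,0,4,-1],[0.002,0.0053,0,0,0,4,-1],[0.002,0.0053,0,0,0,4,-1],[0.002,0.0053,0,0,0,4,-1],[0.002,0.0053,0,0,0,4,-1],[0.002,0.0053,0,0,0,4,-1],[0.0015,0.0053,0,0,0,4,-1]]]'; python3 chk.py
```

```text
t: 6.8
ee_pos: [0.5718, 0.257, 0.0582]
ee_rot: [[0.691, 0.723, -0.001], [0.723, -0.691, -0.0], [-0.001, -0.001, -1.0]]
ft_force: [-2.2, 0.4, -0.8]
grip_width: -0.003
gripper_force: 0.7
t 6.8 p [0.5718 0.257  0.0582] fix [0.0364 0.1522] yaw 46.31 tilt [-1.2e-03 -6.0e-04 -1.0e+00] q [23.1 37.5 98.   0.  44.6 66.8] f [-2.17  0.44 -0.83] w -0.003
lever-yaw 35.07783879063872 radial [0.07494396 0.01910283] contact f along tool y
```

```bash
python3 -m jog '[[[0.0012,0.0053,0,0,0,4,-1],[0.0012,0.0053,0,0,0,4,-1],[0.0012,0.0053,0,0,0,4,-1],[0.0012,0.0053,0,0,0,4,-1],[0,0,0,0,0,0,-1]]]'; python3 chk.py
python3 - <<'E'
from plant import grab_frame
import cv2
im=grab_frame('top')[172:328,205:413]
cv2.imwrite('pics/t3.png',cv2.resize(im,None,fx=3.8,fy=3.8)[:,:,::-1])
E
```

```text
t: 7.3
ee_pos: [0.5874, 0.2462, 0.0582]
ee_rot: [[0.864, 0.504, -0.004], [0.504, -0.864, 0.003], [-0.002, -0.004, -1.0]]
ft_force: [-8.7, 12.3, 2.6]
grip_width: -0.0
gripper_force: 7.5
t 7.3 p [0.5874 0.2462 0.0582] fix [0.0496 0.1385] yaw 30.27 tilt [-0.0023 -0.0045 -1.    ] q [21.6 38.1 96.6  0.3 45.5 81.1] f [-8.74 12.31  2.56] w -0.0
lever-yaw 19.034581723075508 radial [0.07478603 0.02184808] contact f along tool y
```

View pics/t3.png

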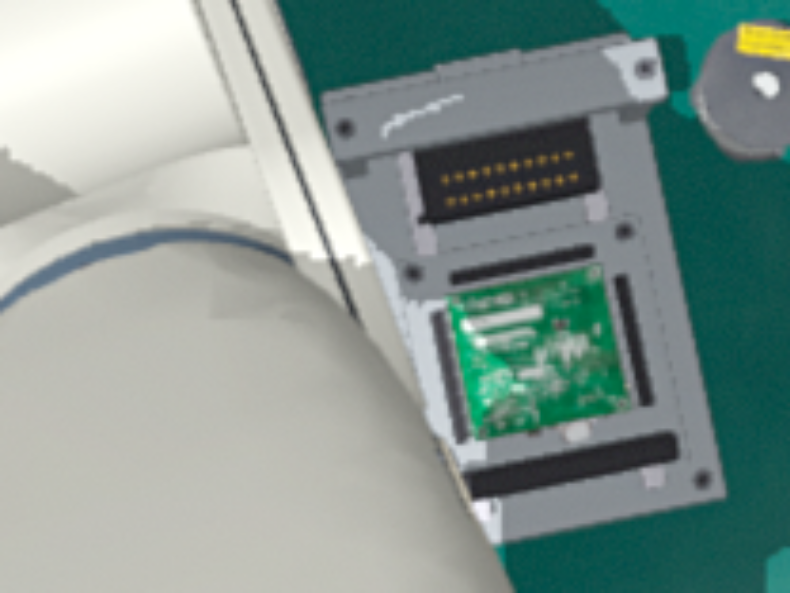

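The arm covers the lever in this view, with the board and wall unmoved. The 15 N reaction at lever angle ≈18° shows it is on the open stop. I'll retract and move behind the carriage.

```bash
python3 -m jog '[[[0,-0.01,0,0,0,0,-1],[0,-0.008,-0.01,0,0,0,-1],[0,0,-0.045,0,0,0,-1],[0,0,-0.045,0,0,0,-1],[0,0,-0.045,0,0,0,-1],[0,0,0,0,0,0,-1]]]'; python3 - <<'E'
from h import *
p,y=state();t=T((-.14,0));print(t,rows(p[:2],y,t,101.23,10))
E
```

```text
t: 7.95
ee_pos: [0.5845, 0.2615, 0.2115]
ee_rot: [[0.862, 0.506, 0.012], [0.506, -0.862, 0.005], [0.013, 0.002, -1.0]]
ft_force: [0.4, -0.2, 0.0]
grip_width: 0.001
gripper_force: 0.0
t 7.95 p [0.5845 0.2615 0.2115] fix [0.0497 0.1541] yaw 30.42 tilt [ 0.0129  0.002  -0.9999] q [23.  26.4 92.7 -0.  60.1 82.6] f [ 0.38 -0.17  0.04] w 0.001
[0.42845196 0.0733981 ] (array([-0.02548, -0.0054 ]), np.float64(-7.081))
```

```bash
python3 -m jog '[[[-0.0255,-0.0054,0,0,0,-7.08,-1],[-0.0255,-0.0054,0,0,0,-7.08,-1],[-0.0255,-0.0054,0,0,0,-7.08,-1],[-0.0255,-0.0054,0,0,0,-7.08,-1],[-0.0255,-0.0054,0,0,0,-7.08,-1],[-0.0255,-0.0054,0,0,0,-7.08,-1],[-0.0255,-0.0054,0,0,0,-7.08,-1],[-0.0255,-0.0054,0,0,0,-7.08,-1]]]'
python3 -m jog '[[[-0.0255,-0.0054,0,0,0,-7.08,-1],[-0.0255,-0.0054,0,0,0,-7.08,-1],[0,0,0.02,0,0,0,-1],[0,0,0.03,0,0,0,-1],[0,0,0.03,0,0,0,-1],[0,0,0,0,0,0,-1],[0,0,0,0,0,0,-1]]]'
python3 - <<'E'
from h import *
from plant import grab_frame
import cv2
state();cv2.imwrite('pics/w4.png',grab_frame('wrist')[:,:,::-1])
E
```

```text
t: 8.75
ee_pos: [0.4335, 0.122, 0.2035]
ee_rot: [[0.046, 0.999, 0.0], [0.999, -0.046, -0.0], [-0.0, 0.0, -1.0]]
ft_force: [0.1, -0.6, 1.2]
grip_width: 0.003
gripper_force: 0.0
t: 9.45
ee_pos: [0.424, 0.0717, 0.1236]
ee_rot: [[-0.194, 0.981, -0.001], [0.981, 0.194, -0.0], [-0.0, -0.001, -1.0]]
ft_force: [0.4, 0.1, -0.4]
grip_width: -0.002
gripper_force: 0.0
t 9.45 p [0.424  0.0717 0.1236] fix [-0.1447 -0.0008] yaw 101.19 tilt [-0.     -0.0012 -1.    ] q [  8.   18.5 121.6  -0.   40.   -3.2] f [ 0.35  0.11 -0.4 ] w -0.002
```

View pics/w4.png

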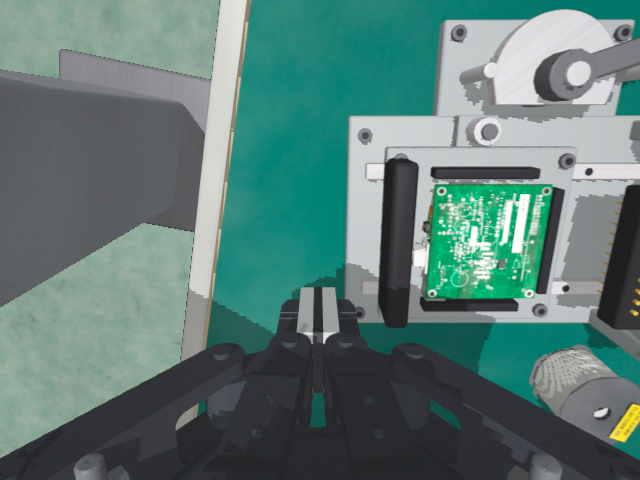

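The wrist view shows the lever at the open stop, with the flat side of the cam plate toward the roller at (485,130). The wall spans (400,160)–(400,325), and the fingertips stand behind it. Next I descend and push.

```bash
python3 -m jog '[[[0,0,0.04,0,0,0,-1],[0,0,0.04,0,0,0,-1],[0,0,0,0,0,0,-1],[0,0.008,0,0,0,0,-1],[0,0.008,0,0,0,0,-1],[0,0.006,0,0,0,0,-1],[0,0,0,0,0,0,-1]]]'; python3 chk.py
```

```text
t: 10.2
ee_pos: [0.4487, 0.0763, 0.0452]
ee_rot: [[-0.194, 0.981, 0.005], [0.981, 0.194, 0.001], [-0.0, 0.005, -1.0]]
ft_force: [0.4, -0.2, 0.8]
grip_width: 0.002
gripper_force: 0.0
t 10.2 p [0.4487 0.0763 0.0452] fix [-0.1196 -0.0011] yaw 101.16 tilt [-3.e-04  5.e-03 -1.e+00] q [  8.2  29.2 120.4   0.   30.1  -3. ] f [ 0.45 -0.18  0.78] w 0.002
lever-yaw 89.92465168460159 radial [-0.09469773  0.10545407] contact f along tool y
```

```bash
python3 -m jog '[[[0,0.006,0,0,0,0,-1],[0,0.007,0,0,0,0,-1],[0,0.008,0,0,0,0,-1],[0,0.008,0,0,0,0,-1],[0,0.008,0,0,0,0,-1],[0,0.008,0,0,0,0,-1],[0,0.008,0,0,0,0,-1]]]'; python3 chk.py
python3 -m jog '[[[0,0.006,0,0,0,0,-1],[0,0.004,0,0,0,0,-1],[0,0.003,0,0,0,0,-1],[0,0,0,0,0,0,-1]]]'; python3 chk.py
```

```text
t: 10.9
ee_pos: [0.4985, 0.0863, 0.0432]
ee_rot: [[-0.193, 0.981, -0.0], [0.981, 0.193, 0.0], [0.0, -0.0, -1.0]]
ft_force: [-2.8, -0.0, 2.1]
grip_width: 0.002
gripper_force: 1.5
t 10.9 p [0.4985 0.0863 0.0432] fix [-0.0687 -0.001 ] yaw 101.15 tilt [ 1.e-04 -2.e-04 -1.e+00] q [  8.5  32.1 113.9   0.   34.   -2.7] f [-2.76 -0.03  2.06] w 0.002
lever-yaw 89.91871815385552 radial [-0.09456186  0.05461248] contact f along tool y
t: 11.3
ee_pos: [0.5114, 0.0888, 0.0433]
ee_rot: [[-0.193, 0.981, 0.001], [0.981, 0.193, 0.0], [-0.0, 0.001, -1.0]]
ft_force: [0.2, -0.7, -0.1]
grip_width: -0.005
gripper_force: 0.0
t 11.3 p [0.5114 0.0888 0.0433] fix [-0.0557 -0.0011] yaw 101.15 tilt [-1.e-04  1.e-03 -1.e+00] q [  8.5  32.7 112.3  -0.   34.9  -2.6] f [ 0.17 -0.66 -0.07] w -0.005
lever-yaw 89.92002354851894 radial [-0.09462679  0.04156165] contact f along tool y
```

Not home yet; I'll continue in small steps until the reaction rises.

```bash
python3 -m jog '[[[0,0.002,0,0,0,0,-1],[0,0.002,0,0,0,0,-1],[0,0.0015,0,0,0,0,-1]]]'; python3 -m jog '[[[0,0.001,0,0,0,0,-1],[0,0.001,0,0,0,0,-1]]]';python3 chk.py
```

```text
t: 11.6
ee_pos: [0.5141, 0.0893, 0.0431]
ee_rot: [[-0.193, 0.981, -0.004], [0.981, 0.193, -0.001], [0.0, -0.004, -1.0]]
ft_force: [-10.5, -3.0, 9.1]
grip_width: 0.001
gripper_force: 5.4
t: 11.8
ee_pos: [0.5142, 0.0894, 0.043]
ee_rot: [[-0.193, 0.981, -0.008], [0.981, 0.193, -0.001], [0.0, -0.008, -1.0]]
ft_force: [-14.5, -3.8, 11.4]
grip_width: 0.002
gripper_force: 7.4
t 11.8 p [0.5142 0.0894 0.043 ] fix [-0.0528 -0.001 ] yaw 101.15 tilt [ 2.e-04 -8.e-03 -1.e+00] q [  8.6  33.  111.6  -0.   35.8  -2.6] f [-14.47  -3.83  11.35] w 0.002
lever-yaw 89.91992872971969 radial [-0.09459264  0.03866935] contact f along tool y
```

The carriage stopped hard at 15 N after the expected travel, so it is home. I'll back off, rise and go to the front side of the knob.

```bash
python3 -m jog '[[[0,-0.012,0,0,0,0,-1],[0,-0.012,0,0,0,0,-1],[0,0,-0.045,0,0,0,-1],[0,0,-0.045,0,0,0,-1],[0,0,-0.045,0,0,0,-1],[0,0,0,0,0,0,-1]]]'; python3 - <<'E'
from h import *
p,y=state();f=finger(18.4,.024,1,.01);t=T(f);print(f,t,rows(p[:2],y,t,29.6,10))
E
```

```text
t: 12.4
ee_pos: [0.4982, 0.086, 0.1841]
ee_rot: [[-0.193, 0.981, 0.012], [0.981, 0.193, 0.002], [-0.001, 0.012, -1.0]]
ft_force: [0.6, 0.5, 0.4]
grip_width: -0.001
gripper_force: 0.0
t 12.4 p [0.4982 0.086  0.1841] fix [-0.0691 -0.0012] yaw 101.15 tilt [-6.000e-04  1.180e-02 -9.999e-01] q [  8.4  17.8 110.9  -0.   50.6  -2.7] f [0.55 0.51 0.43] w -0.001
[0.07423004 0.09755714] [0.61957396 0.21081821] (array([0.01709, 0.00731]), np.float64(7.155))
```

```bash
python3 -m jog '[[[0.0171,0.0073,0,0,0,7.15,-1],[0.0171,0.0073,0,0,0,7.15,-1],[0.0171,0.0073,0,0,0,7.15,-1],[0.0171,0.0073,0,0,0,7.15,-1],[0.0171,0.0073,0,0,0,7.15,-1],[0.0171,0.0073,0,0,0,7.15,-1],[0.0171,0.0073,0,0,0,7.15,-1],[0.0171,0.0073,0,0,0,7.15,-1]]]'
python3 -m jog '[[[0.0171,0.0073,0,0,0,7.15,-1],[0.0171,0.0073,0,0,0,7.15,-1],[0,0,0.02,0,0,0,-1],[0,0,0.02,0,0,0,-1],[0,0,0,0,0,0,-1],[0,0,0,0,0,0,-1]]]'
python3 - <<'E'
from h import *
from plant import grab_frame
import cv2
p,y=state();t=T(finger(18.4,.024,1,.01));print(rows(p[:2],y,t,29.6,1));cv2.imwrite('pics/w5.png',grab_frame('wrist')[:,:,::-1])
E
```

```text
t: 13.2
ee_pos: [0.5804, 0.2, 0.1777]
ee_rot: [[0.723, 0.691, -0.0], [0.691, -0.723, 0.0], [-0.0, -0.0, -1.0]]
ft_force: [0.1, 0.4, -0.3]
grip_width: -0.006
gripper_force: 0.0
t: 13.8
ee_pos: [0.6154, 0.2104, 0.1379]
ee_rot: [[0.869, 0.495, -0.001], [0.495, -0.869, -0.0], [-0.001, -0.0, -1.0]]
ft_force: [-0.1, 0.8, -0.8]
grip_width: 0.0
gripper_force: 0.0
t 13.8 p [0.6154 0.2104 0.1379] fix [0.07   0.0979] yaw 29.65 tilt [-1.e-03 -2.e-04 -1.e+00] q [17.8 32.6 93.3  0.  54.1 78.2] f [-0.12  0.81 -0.77] w 0.0
(array([0.00389, 0.00168]), np.float64(0.05))
```

View pics/w5.png

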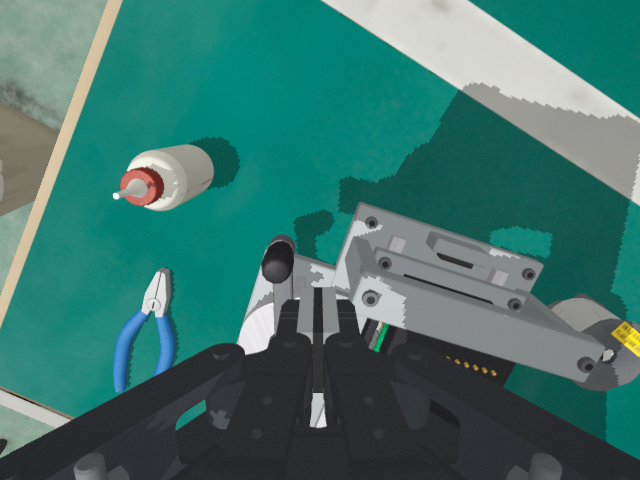

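The wrist view shows the knob at (280,262) left of the fingertips at (318,300), with the bridge's edge at (355,250) to their right. The fingers sit in the gap between them. I'll descend carefully.

```bash
python3 -m jog '[[[0.004,0.0012,0.015,0,0,0,-1],[0,0,0.02,0,0,0,-1],[0,0,0,0,0,0,-1],[0,0,0,0,0,0,-1]]]';python3 -m jog '[[[0,0,0.012,0,0,0,-1],[0,0,0.012,0,0,0,-1],[0,0,0.008,0,0,0,-1],[0,0,0,0,0,0,-1]]]'; python3 chk.py
```

```text
t: 14.25
ee_pos: [0.6198, 0.2114, 0.1031]
ee_rot: [[0.869, 0.495, -0.001], [0.495, -0.869, -0.0], [-0.001, -0.0, -1.0]]
ft_force: [-0.7, -0.6, 0.1]
grip_width: -0.0
gripper_force: 0.0
t: 14.65
ee_pos: [0.6187, 0.2111, 0.0696]
ee_rot: [[0.869, 0.495, -0.003], [0.495, -0.869, -0.001], [-0.003, -0.001, -1.0]]
ft_force: [-0.6, 0.1, -0.9]
grip_width: -0.001
gripper_force: 0.0
t 14.65 p [0.6187 0.2111 0.0696] fix [0.0735 0.098 ] yaw 29.65 tilt [-2.8e-03 -6.0e-04 -1.0e+00] q [17.8 38.2 94.1  0.  47.8 78.1] f [-0.56  0.11 -0.87] w -0.001
lever-yaw 18.418290543290187 radial [ 0.08439753 -0.02339291] contact f along tool y
```

```bash
python3 -m jog '[[[0.0008,-0.0055,0,0,0,-4,-1],[0.0008,-0.0055,0,0,0,-4,-1],[0.0008,-0.0055,0,0,0,-4,-1],[0.0008,-0.0055,0.002,0,0,-4,-1],[0.0008,-0.0055,0.002,0,0,-4,-1],[0.0008,-0.0055,0.002,0,0,-4,-1],[0.0008,-0.0055,0.002,0,0,-4,-1],[0.0008,-0.0055,0,0,0,-4,-1]]]'; python3 chk.py
```

```text
t: 15.45
ee_pos: [0.5954, 0.2477, 0.0638]
ee_rot: [[0.472, 0.881, 0.002], [0.881, -0.472, 0.001], [0.002, 0.002, -1.0]]
ft_force: [2.1, 0.0, -1.0]
grip_width: 0.001
gripper_force: 0.9
t 15.45 p [0.5954 0.2477 0.0638] fix [0.0577 0.1384] yaw 61.82 tilt [ 0.0017  0.0016 -1.    ] q [21.5 38.  95.7 -0.  46.2 49.7] f [ 2.11  0.02 -1.03] w 0.001
lever-yaw 50.584265609842845 radial [ 0.08024346 -0.02687582] contact f along tool y
```

```bash
python3 -m jog '[[[0.0014,-0.0055,0,0,0,-4,-1],[0.0014,-0.0055,0,0,0,-4,-1],[0.0014,-0.0055,0,0,0,-4,-1],[0.0014,-0.0055,0,0,0,-4,-1],[0.0014,-0.0055,0,0,0,-4,-1],[0.0014,-0.0055,0,0,0,-4,-1],[0.0014,-0.0055,0,0,0,-4,-1],[0.0014,-0.0055,0,0,0,-4,-1]]]'; python3 chk.py; python3 -m jog '[[[0.0014,-0.0055,0,0,0,-4,-1],[0.0014,-0.0055,0,0,0,-4,-1],[0.0014,-0.0055,0,0,0,-4,-1],[0.0014,-0.0055,0,0,0,-4,-1],[0.0014,-0.0055,0,0,0,-4,-1],[0.0014,-0.0055,0,0,0,-4,-1],[0.0014,-0.0055,0,0,0,-4,-1]]]'; python3 chk.py
```

```text
t: 16.25
ee_pos: [0.556, 0.2694, 0.0639]
ee_rot: [[-0.067, 0.998, 0.002], [0.998, 0.067, 0.001], [0.001, 0.002, -1.0]]
ft_force: [2.1, 1.9, -0.5]
grip_width: -0.003
gripper_force: 0.9
t 16.25 p [0.556  0.2694 0.0639] fix [0.0233 0.1674] yaw 93.82 tilt [ 0.0011  0.0024 -1.    ] q [24.7 36.3 99.3  0.  44.2 20.9] f [ 2.09  1.93 -0.53] w -0.003
lever-yaw 82.58507193673519 radial [ 0.07813466 -0.02747754] contact f along tool y
t: 16.95
ee_pos: [0.5165, 0.2685, 0.0639]
ee_rot: [[-0.527, 0.85, 0.002], [0.85, 0.527, 0.001], [0.0, 0.002, -1.0]]
ft_force: [0.4, 1.5, -0.5]
grip_width: -0.003
gripper_force: 0.9
t 16.95 p [0.5165 0.2685 0.0639] fix [-0.0157  0.1742] yaw 121.81 tilt [ 1.0e-04  2.3e-03 -1.0e+00] q [ 26.3  34.2 104.1   0.   41.6  -5.5] f [ 0.35  1.51 -0.5 ] w -0.003
lever-yaw 110.57992120445259 radial [ 0.07614746 -0.02681409] contact f along tool y
```

```bash
python3 -m jog '[[[0.0016,-0.0055,0,0,0,-4,-1],[0.0016,-0.0055,0,0,0,-4,-1],[0.0016,-0.0055,0,0,0,-4,-1],[0.0016,-0.0055,0,0,0,-4,-1],[0.0016,-0.0055,0,0,0,-4,-1],[0.0016,-0.0055,0,0,0,-4,-1],[0.0016,-0.0055,0,0,0,-4,-1],[0.0016,-0.0055,0,0,0,-4,-1]]]'; python3 chk.py; python3 -m jog '[[[0.0016,-0.0055,0,0,0,-4,-1],[0.0016,-0.0055,0,0,0,-4,-1],[0.0016,-0.0055,0,0,0,-4,-1]]]'; python3 chk.py
```

```text
t: 17.75
ee_pos: [0.4768, 0.246, 0.0638]
ee_rot: [[-0.897, 0.441, 0.001], [0.441, 0.897, 0.001], [-0.001, 0.001, -1.0]]
ft_force: [0.0, 1.8, 0.2]
grip_width: 0.0
gripper_force: 0.8
t 17.75 p [0.4768 0.246  0.0638] fix [-0.059   0.1599] yaw 153.81 tilt [-7.0e-04  1.4e-03 -1.0e+00] q [ 26.   31.5 109.9   0.   38.4 -37.8] f [0.04 1.83 0.17] w 0.0
lever-yaw 142.58114720549634 radial [ 0.07608331 -0.02539313] contact f along tool y
t: 18.05
ee_pos: [0.4661, 0.2325, 0.0638]
ee_rot: [[-0.97, 0.245, 0.001], [0.245, 0.97, 0.001], [-0.001, 0.001, -1.0]]
ft_force: [0.7, 1.8, -0.4]
grip_width: 0.002
gripper_force: 0.8
t 18.05 p [0.4661 0.2325 0.0638] fix [-0.0721  0.1487] yaw 165.82 tilt [-9.0e-04  1.1e-03 -1.0e+00] q [ 25.2  30.6 111.9   0.   37.4 -50.6] f [ 0.65  1.79 -0.44] w 0.002
lever-yaw 154.5827398271934 radial [ 0.07616679 -0.02492617] contact f along tool y
```

```bash
python3 -m jog '[[[0.0014,-0.0055,0,0,0,-4,-1],[0.0014,-0.005,0,0,0,-3,-1],[0,-0.003,0,0,0,0,-1]]]'; python3 chk.py;  python3 -m jog '[[[0,-0.002,0,0,0,0,-1],[0,-0.002,0,0,0,0,-1]]]'; python3 chk.py
```

```text
t: 18.35
ee_pos: [0.4611, 0.2208, 0.0639]
ee_rot: [[-0.992, 0.129, 0.002], [0.129, 0.992, 0.003], [-0.002, 0.003, -1.0]]
ft_force: [-4.2, 18.6, -1.2]
grip_width: 0.001
gripper_force: 9.0
t 18.35 p [0.4611 0.2208 0.0639] fix [-0.0793  0.1382] yaw 172.61 tilt [-0.0017  0.003  -1.    ] q [ 24.2  30.1 113.2   0.2  36.6 -58.5] f [-4.24 18.57 -1.2 ] w 0.001
lever-yaw 161.3728480488612 radial [ 0.07616368 -0.0214798 ] contact f along tool y
t: 18.55
ee_pos: [0.4612, 0.2199, 0.0641]
ee_rot: [[-0.991, 0.133, 0.004], [0.133, 0.991, 0.007], [-0.003, 0.008, -1.0]]
ft_force: [-6.2, 35.9, -4.9]
grip_width: -0.003
gripper_force: 17.4
t 18.55 p [0.4612 0.2199 0.0641] fix [-0.0793  0.1373] yaw 172.38 tilt [-0.0028  0.0078 -1.    ] q [ 24.   30.  113.3   0.5  36.3 -58.8] f [-6.23 35.9  -4.89] w -0.003
lever-yaw 161.1510337436908 radial [ 0.07595586 -0.0203899 ] contact f along tool y
```

The lever is at the locked stop, with a firm reaction at 161°. I'll back off, rise clear and check.

```bash
python3 -m jog '[[[0,0.01,0,0,0,0,-1],[0,0.012,0,0,0,0,-1],[0,0,-0.04,0,0,0,-1],[0,0,-0.045,0,0,0,-1],[0,0,-0.045,0,0,0,-1],[-0.045,0.03,-0.03,0,0,0,-1]]]'
python3 -m jog '[[[0.04,0.04,0,0,0,0,-1],[0.045,0.045,0,0,0,0,-1],[0.045,0.045,0,0,0,0,-1],[0.045,0,0,0,0,0,-1],[0,0,0,0,0,0,-1]]]'
python3 - <<'E'
from h import *
state()
from plant import grab_frame
import cv2
im=grab_frame('top')[172:328,205:413]
cv2.imwrite('pics/t6.png',cv2.resize(im,None,fx=3.8,fy=3.8)[:,:,::-1])
E
```

```text
t: 19.15
ee_pos: [0.4994, 0.2558, 0.221]
ee_rot: [[-0.992, 0.129, -0.0], [0.129, 0.992, -0.001], [0.0, -0.001, -1.0]]
ft_force: [1.4, 0.3, -1.0]
grip_width: -0.001
gripper_force: 0.0
t: 19.65
ee_pos: [0.3609, 0.3819, 0.2171]
ee_rot: [[-0.992, 0.124, -0.003], [0.124, 0.992, -0.002], [0.003, -0.002, -1.0]]
ft_force: [-0.2, -1.0, 0.4]
grip_width: -0.005
gripper_force: 0.0
t 19.65 p [0.3609 0.3819 0.2171] fix [-0.1462  0.3157] yaw 172.85 tilt [ 0.0025 -0.0024 -1.    ] q [ 45.3  17.  106.5   0.   56.6 -37.6] f [-0.2  -0.96  0.39] w -0.005
```

View pics/t6.png

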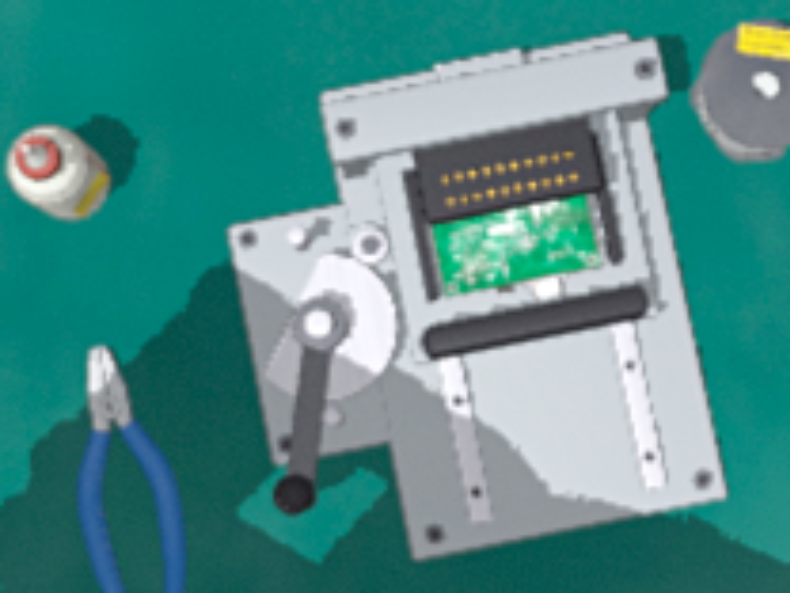

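The carriage is under the head, with wall top ends at (427,341) and (647,300). The cam is against the roller, the knob is at (295,493), and the bystanders haven't moved. I'll check the travel in numbers.

```bash
python3 - <<'E'
from h import *
import cv2
f=lambda u,v:inv(cast((205+u/3.8,172+v/3.8),.058))
print(f(427,341)-f(455,487),f(647,300)-f(678,445))
k=inv(cast((205+295/3.8,172+493/3.8),.085))-AX;print(np.hypot(*k),161.6-np.degrees(np.arctan2(k[1],k[0])))
# travel by image registration of the wall strip's dark mask
for n in('crop0','t6'):
    im=cv2.imread(f'pics/{n}.png');m=(im.max(2)<75).astype('uint8');nl,l,s,c=cv2.connectedComponentsWithStats(m)
    for i in range(1,nl):
        if s[i,4]>2500 and s[i,2]>150: print(n,s[i],c[i],f(*c[i]))
E
```

```text
[ 0.06447565 -0.00069016] [ 6.44022357e-02 -6.58290717e-05]
0.07421052017045025 -0.9438333435906259
```

```bash
python3 -c "
from plant import r
print(r.hand_in())"
```

```text
the job is handed in; nothing more can be done
None
```

I docked the board and handed the job in at about 20 s: from the last top picture the carriage travel is about 64.4 mm (0.063 m needed), the lever is at its locked stop, and the board, bottle, spool and cutters look undisturbed; the hand-in returned no verdict.

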